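# Stow the screw jars, then take out the glue bottle and hold it on its side

## Task

We are changing over from screwing to gluing. First stand the two screw jars upright in the two empty cork-lined cells of the divided crate, one jar per cell, and let go of them; then draw the glue bottle out of its holder in the crate, turn it until it lies level on its side, and finish while still holding it like that, still and with its middle at least 20 cm above the bench. Leave the crate's flat wax tin and the mallet where they are.

Things in the scene. Friction and masses are not known exactly. Their poses are not given: they have to be found in the camera images.
- crate: Open plywood crate, fixed to the bench, 200 x 200 x 50 mm high, walls, floor and dividers 6 mm thick, 2 x 2 cells of 91 x 91 mm inside; cell centres 48.5 mm from the middle along its x and y. Origin: centre of the underside, z up, x and y along the sides. One cell has the bottle holder, one the wax tin, two only a cork pad; which is which varies.
- pad_a: Cork pad 88 x 88 x 3 mm, fixed on the floor of one of the two empty cells. Origin: centre of its underside, which is the cell's centre, 6 mm above the bench; its top is 9 mm above the bench.
- pad_b: The same cork pad in the other empty cell.
- holder: Wooden block 88 x 88 x 45 mm fixed in one cell of the crate, with a vertical square well of 62 x 62 mm, 39 mm deep, in which the glue bottle stands. Origin: centre of its underside, 6 mm above the bench; its top is 51 mm above the bench, the floor of the well 12 mm.
- jar_1: White screw jar with a blue screw cap, standing on the bench, closed, body 66 mm across up to 70 mm height, cap 59 mm across from 71 to 86 mm height, 0.24 kg (+-20 %). Origin: centre of the underside, z up the axis. It may be gripped by the cap from above.
- jar_2: A second jar, the same as jar_1.
- glue_bottle: Closed yellow glue bottle with a red nozzle, 166 mm high: round body 55 mm across up to 126 mm, shoulder 25 mm wide up to 143 mm, nozzle 12 mm wide up to 166 mm; 0.28 kg (+-20 %). Stands upright in the holder; its body shows from 51 to 138 mm above the bench. Origin: centre of the underside, z along the axis to the nozzle.
- bottle_middle (a point): The middle of the glue bottle: on its axis, 83 mm from its underside.
- wax_tin: Flat round wax tin, 83 mm across, 30 mm high, lying in one cell of the crate. Bystander. Origin: centre of the underside.
- mallet: Wooden mallet 309 mm long lying on the bench to the left of the crate, head 116 x 63 x 68 mm. Bystander. Origin: centre of its outline, on the bench.
Mind the look-alikes: they are no part of the job. Leave any orange look-alike of the jar_2 alone. Leave any turquoise look-alike of the glue_bottle alone.

How it is judged (in metres and radians):
On the way, in this order (a step that is already met when the one before it is completed fails the run):
1. Both jars stand upright in the two empty cells, one in each, let go, while the glue bottle still stands in its holder (((horizontal distance between jar_1 and pad_a below 0.02 m and z of jar_1 in the frame of pad_a below 0.008 m) or (horizontal distance between jar_1 and pad_b below 0.02 m and z of jar_1 in the frame of pad_b below 0.008 m)) and angle between each of jar_1, jar_2's own z axis and vertical below 0.12 rad and linear speed of each of jar_1, jar_2 below 0.03 m/s and contact force between each of jar_1, jar_2 and the fingers below 0.2 N and ((horizontal distance between jar_2 and pad_a below 0.02 m and z of jar_2 in the frame of pad_a below 0.008 m) or (horizontal distance between jar_2 and pad_b below 0.02 m and z of jar_2 in the frame of pad_b below 0.008 m)) and horizontal distance between jar_1 and jar_2 above 0.05 m and z of glue_bottle in the frame of holder below 0.02 m and angle between glue_bottle's own z axis and vertical below 0.2 rad and horizontal distance between glue_bottle and holder below 0.012 m), for 0.2 s.
2. The glue bottle is drawn clear of its holder (z of glue_bottle in the frame of holder above 0.05 m), for 0.1 s.
At the end, for the whole second after the job is handed in: The fingers hold the glue bottle still, its axis within 20 degrees of level, its middle more than 19 cm above the bench, nothing else carrying it; both jars stand upright (within 7 degrees) on the cork pads, one on each, within 20 mm of the cell's centre and not touched by the fingers (((horizontal distance between jar_1 and pad_a below 0.02 m and z of jar_1 in the frame of pad_a below 0.008 m) or (horizontal distance between jar_1 and pad_b below 0.02 m and z of jar_1 in the frame of pad_b below 0.008 m)) and angle between each of jar_1, jar_2's own z axis and vertical below 0.12 rad and linear speed of each of jar_1, jar_2 below 0.03 m/s and contact force between each of jar_1, jar_2 and the fingers below 0.2 N and ((horizontal distance between jar_2 and pad_a below 0.02 m and z of jar_2 in the frame of pad_a below 0.008 m) or (horizontal distance between jar_2 and pad_b below 0.02 m and z of jar_2 in the frame of pad_b below 0.008 m)) and horizontal distance between jar_1 and jar_2 above 0.05 m and height (world z) of bottle_middle above 0.19 m and angle between glue_bottle's own z axis and vertical between 1.22 and 1.92 rad and contact force between glue_bottle and the fingers above 1 N and linear speed of glue_bottle below 0.04 m/s and angular speed of glue_bottle below 0.2 rad/s and contact force between glue_bottle and crate below 0.2 N and contact force between glue_bottle and holder below 0.2 N and contact force between glue_bottle and jar_1 below 0.2 N and contact force between glue_bottle and jar_2 below 0.2 N); the arm keeps its last pose, push and grip.
It fails at once if The wax tin is shifted by more than 3 cm (distance of wax_tin from where it was at the start of the episode above 0.03 m).
It fails at once if The mallet is shifted by more than 3 cm (distance of mallet from where it was at the start of the episode above 0.03 m).
It also fails if it takes over 64 s, if anything falls off the work surface, if the arm or the gripper's body presses on something with over 40 N, if the wrist force passes 120 N, or if a joint passes its speed limit or range.

## Robot

A 6-joint arm with a two-finger parallel gripper is mounted at the origin on a cart in front of the work surface, level with it; the furniture and walls round the work are solid. World frame = base frame: x ahead of the robot, y to its left, z up, the work surface at z = 0. Lengths are in m, angles in degrees, forces in N, time in s.
With the tool pointing down it reaches from about 0.4 to 0.825 m from the base axis. Payload 7 kg.
Tool frame: the origin (TCP) lies midway between the tips of the shut fingers; the grasp point (between the pads) lies 19 mm behind it; z points along the fingers, y is the line along which they close (so a half turn about z gives the same grasp; the last joint's range is limited). The gripper opens to 88 mm and grips with 3 to 60 N. Pads are 19 mm wide; open, the fingers measure 130 mm over their backs; the gripper's body (78 mm by 193 mm) begins 47 mm behind the grasp point.
Start: joints at [-57.175, 20.546, 0.682, 0, -70.136, -16.507], TCP at [0.19, -0.648, 0.205] pointing down, gripper open.
Joint ranges: [-176.03, 176.03], [-82.01, 121.73], [-58.28, 71.71], [-173.87, 95.51], [-174.79, -0.11], [-173.66, 173.66]. Speed limits (degrees/s): [136.94, 136.94, 172.46, 180, 180, 180].

## Interface

Orientations are given as [roll, pitch, yaw] about the fixed x, y, z axes, in that order (R = Rz(yaw) Ry(pitch) Rx(roll)).
In Python, from plant import ctrl gives the robot as it stands. The module is installed in compiled form; this text tells all that it offers.
- The arm moves only by the tool play_rows, never from a script. Its argument "commands" is a list that holds one entry, the list of rows, each a list of 7 numbers: the turn, a rotation vector about the tool's x, y, z in rad, then the shift along the tool's x, y, z in cm, then the finger opening in cm, from 0 to 8.76. In form: [[[ax, ay, az, x, y, z, grip], ...]]. A call has 1 to 8 rows; each row is the pose to reach, as a shift and turn from the pose commanded when the call began, along the tool's axes at that moment; what a row does not reach only later rows make up. A row lasts 1/12 s, in which the tool goes at most 41.7 mm and 7.16 degrees, less where a joint would pass 70% of its speed; a pose out of reach is approached as far as the arm can. A call with a gripper value outside its range is refused whole. The fingers move at their own pace and stop on an object; the grip force is fixed at half the most. Time passes only in rows, so rows that repeat a pose let the fingers close. It gives the time, the measured TCP pose, the force, the opening and the grip force at its end, in the units of the state.
- ctrl.get_obs(): the state, without advancing time (a new reading comes with each control period).
- ctrl.snapshot(name): name is "scene" or "side" or "wrist"; returns a dict with "color" (400x640x3 uint8, red, green, blue), "camera_matrix" (3x3 intrinsics, pixels), "origin" and "rotation" of the camera in the world; the wrist camera has in their place "hand_eye" (4x4, takes a point from camera to tool coordinates, whose origin is the TCP and whose axes are the flange's). Camera axes: x right, y down, z forward; pixel columns grow to the right and rows downward; lengths in m; the calibration is good to about 2 mm. A picture is of the moment at which its call begins: read the wrist's pose just before it. There is no depth.
- ctrl.close_job(): hands the job in; it is judged then, once.
Trained networks look in a picture, given as the dict that the camera call returned (one of the last four; its "shot" number tells which), for a name from the list of things; names that differ only in an ending like _2 or _b are one class to them, and where a whole thing is asked for, a point or a joint stands for the part that bears it (a point fixed in the world has none). Each returns a list of dicts, best first, with "conf" (0 to 1); they miss things now and then, are a little off and sometimes report something else, mostly with a low value. They report only what shows in the picture. A call takes as long as a camera call. They do not tell look-alikes from the thing itself.
- ctrl.find_in(picture, name): "bbox" ([left, top, width, height] in pixels, round what is visible of it).
The state is a dict: "clock": time; "joint_pos": joint angles; "qvel": joint speeds; "tau": joint torques, N m; "tool_pos": TCP position; "orientation": TCP orientation; "force": force on the tool from outside, world axes, zero at the start; "moment": the same for the moment, N m; "opening": finger opening in m; "gripper_force": force on a finger pad.
Only numpy, scipy, OpenCV 4.12 (cv2) and the standard library are available. Lean on these libraries where they do the work, as an engineer would, in place of code of your own. Each camera call takes 0.05 s, during which the arm holds its last target. There are 200 camera calls.

## Working session

There is one attempt and no reset: what is moved stays moved. The work goes in short steps, Python scripts to look and compute and a tool call to move; the robot and the scene stay as the last step left them, time stands still between calls to the robot, and variables do not carry over. Pictures are saved under pics/ and viewed, at most 10 in all, crops included, and the job is handed in when it is done.

Besides the shell and the picture viewer there is one more tool, called after ">>>" as a command line: name --argument value ..., lists and objects as JSON in quotes. play_rows: Moves the arm, as the interface text tells. Its arguments: {"type":"object","properties":{"commands":{"type":"array","items":{"type":"array","items":{"type":"array","items":{"type":"number"}}}}},"required":["commands"]}

```bash
mkdir -p pics; cat > h.py <<'E'
import numpy as np, cv2
from scipy.spatial.transform import Rotation as R
from plant import ctrl
def ray(p,u,v):
    K=np.array(p["camera_matrix"]); d=np.array(p["rotation"])@np.linalg.solve(K,[u,v,1.]); return np.array(p["origin"]),d
def at(p,u,v,z):
    o,d=ray(p,u,v); return o+d*(z-o[2])/d[2]
def proj(p,X):
    K=np.array(p["camera_matrix"]); c=np.array(p["rotation"]).T@(np.array(X)-np.array(p["origin"])); q=K@c; return q[:2]/q[2]
def save(p,n): cv2.imwrite(f"pics/{n}.png",cv2.cvtColor(p["color"],cv2.COLOR_RGB2BGR))
E
python3 - <<'E'
from h import *
for c in("scene","side"):
    p=ctrl.snapshot(c); save(p,c+"0"); print(c,np.round(p["origin"],3).tolist(),np.round(p["rotation"],3).tolist())
    for n in("crate","jar_1","glue_bottle","wax_tin","mallet","holder","pad_a"):
        print(n,[(round(d["conf"],2),np.round(d["bbox"]).tolist()) for d in ctrl.find_in(p,n)])
print(ctrl.get_obs())
E
```

```text
scene [0.016, 0.893, 0.706] [-120.574, -0.813, -146.94]
crate [(0.83, [278.0, 198.0, 94.0, 62.0])]
jar_1 [(0.96, [332.0, 168.0, 23.0, 30.0]), (0.79, [355.0, 177.0, 23.0, 30.0]), (0.56, [385.0, 168.0, 17.0, 30.0])]
glue_bottle [(0.9, [244.0, 188.0, 21.0, 50.0]), (0.62, [292.0, 187.0, 21.0, 44.0])]
wax_tin [(0.83, [317.0, 229.0, 30.0, 18.0])]
mallet [(0.59, [203.0, 267.0, 116.0, 75.0])]
holder [(0.85, [284.0, 217.0, 41.0, 15.0]), (0.52, [293.0, 186.0, 22.0, 47.0])]
pad_a [(0.73, [341.0, 216.0, 18.0, 12.0]), (0.49, [314.0, 208.0, 19.0, 12.0])]
side [0.337, -0.742, 0.585] [-122.348, 0.298, -15.163]
crate [(0.74, [261.0, 188.0, 101.0, 72.0])]
jar_1 [(0.92, [360.0, 249.0, 38.0, 50.0]), (0.7, [296.0, 295.0, 39.0, 54.0]), (0.62, [310.0, 249.0, 32.0, 47.0]), (0.16, [310.0, 164.0, 19.0, 44.0])]
glue_bottle [(0.89, [310.0, 157.0, 17.0, 50.0])]
wax_tin [(0.79, [274.0, 203.0, 27.0, 19.0])]
mallet [(0.91, [237.0, 150.0, 92.0, 32.0])]
holder [(0.59, [298.0, 196.0, 40.0, 17.0])]
pad_a [(0.81, [317.0, 221.0, 26.0, 12.0])]
{'clock': 0.8, 'joint_pos': array([-5.71753828e+01,  2.05418695e+01,  6.80671116e-01, -1.32932118e-04,
       -7.01353161e+01, -1.65060792e+01]), 'qvel': array([-0.01411317,  0.03858039,  0.01832479,  0.06364032,  0.03036441,
       -0.00225417]), 'tau': array([ 7.61499941e-04, -5.82287407e+01,  2.93291008e+01,  7.00189009e+00,
        1.27078034e-02,  5.67296695e-05]), 'tool_pos': array([ 0.18962216, -0.64778623,  0.20480175]), 'orientation': array([-1.79996694e+02,  1.11015954e-03, -1.63681507e+02]), 'force': array([-0.07203649, -0.72242624, -0.38255103]), 'moment': array([ 0.00661952, -0.04106474,  0.00764921]), 'gripper_force': 0.0, 'opening': 0.08737507559366903}
```

View pics/scene0.png

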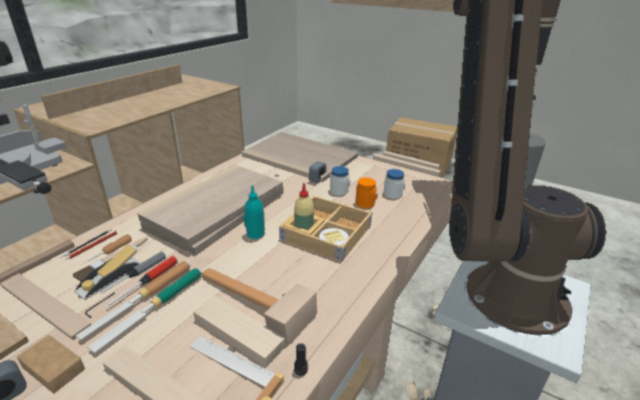

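View pics/side0.png

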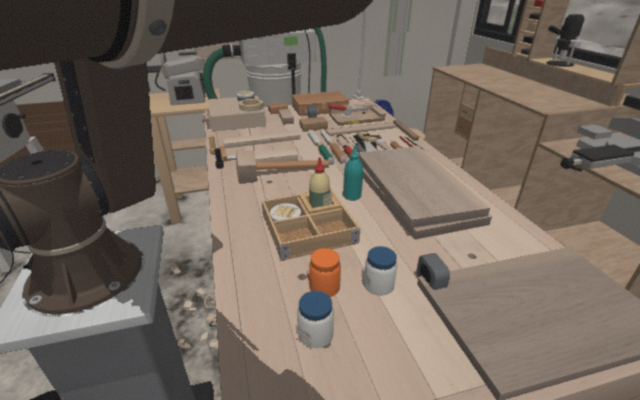

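Scene view: the candidates are white jars with blue caps at (340,181) and (394,183), an orange one at (366,192), the yellow bottle at (303,207) and a turquoise one at (254,212). In the side view the white jars are at (380,271) and (315,320), orange at (325,272), yellow at (320,185) and turquoise at (353,176). The white/blue jars and the yellow bottle with the red nozzle fit the description. The two near cells in the side view, (295,232) and (335,225), are empty.

```bash
sed -i 's/^def ray/def RM(p): return R.from_euler("xyz",p["rotation"],degrees=True).as_matrix()\ndef ray/; s/np.array(p\["rotation"\])/RM(p)/g' h.py
python3 - <<'E'
from h import *
s=ctrl.snapshot("scene"); d=ctrl.snapshot("side")
big=cv2.resize(s["color"][150:270,230:420],None,fx=4,fy=4,interpolation=cv2.INTER_CUBIC);
b2=cv2.resize(d["color"][140:360,220:420],None,fx=2.7,fy=2.7,interpolation=cv2.INTER_CUBIC)
cv2.imwrite("pics/c1.png",big[...,::-1]); cv2.imwrite("pics/c2.png",b2[...,::-1])
def tri(a,b):
    (o1,d1),(o2,d2)=ray(s,*a),ray(d,*b)
    t=np.linalg.lstsq(np.c_[d1,-d2],o2-o1,rcond=None)[0]; x,y=o1+t[0]*d1,o2+t[1]*d2
    return np.round((x+y)/2,4).tolist(),round(float(np.linalg.norm(x-y)),4)
for n,a,b in(("jarA",(343.5,183),(379,274)),("jarB",(394,183),(315.5,322)),("orange",(366.5,192),(326,272.5)),("bottle",(303,207),(319,182)),("tin",(332,238),(287.5,212.5)),("holder",(304,224),(318,204))): print(n,tri(a,b))
print(at(s,325,229,.05),at(d,311,224,.05))
E
```

```text
jarA ([0.6122, -0.2184, 0.0359], 0.01)
jarB ([0.456, -0.304, 0.0412], 0.0028)
orange ([0.5072, -0.1904, 0.0441], 0.0033)
bottle ([0.5706, 0.0843, 0.1027], 0.0005)
tin ([0.4796, 0.0746, 0.0278], 0.0026)
holder ([0.5686, 0.0781, 0.0402], 0.0056)
[0.50121975 0.07614669 0.05      ] [ 0.52052748 -0.0219349   0.05      ]
```

View pics/c2.png

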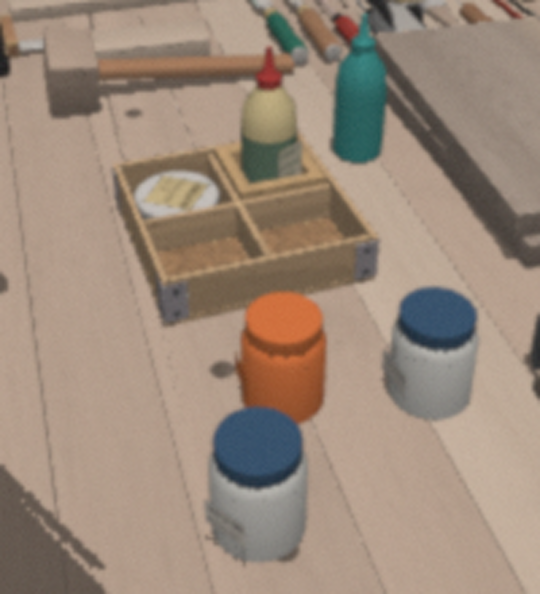

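The crop confirms it: the two white jars with blue caps are at crop (260,480) and (435,355), with orange between them, and the yellow bottle with the red nozzle stands in the holder. Next I'll get a wrist view from above the jars and crate.

```bash
cat >> h.py <<'E'
def go(pos,tilt=0,az=None,yaw=None,cur=None):
    """target: tool-axis tilt (deg from down, toward azimuth az deg); yaw = tool x azimuth when down. prints row"""
    o=ctrl.get_obs(); p0=np.array(o["tool_pos"]); R0=R.from_euler("xyz",o["orientation"],degrees=True)
    R1=R.from_euler("xyz",[180,0,yaw],degrees=True)
    if tilt: 
        a=np.radians(az); R1=R.from_rotvec(-np.radians(tilt)*np.array([-np.sin(a),np.cos(a),0]))*R1
    print("rot",np.round((R0.inv()*R1).as_rotvec(),3).tolist(),"cm",np.round(R0.inv().apply(np.array(pos)-p0)*100,2).tolist(), "clock",round(o["clock"],2))
def wcam():
    o=ctrl.get_obs(); p=ctrl.snapshot("wrist"); T=np.eye(4); T[:3,:3]=R.from_euler("xyz",o["orientation"],degrees=True).as_matrix(); T[:3,3]=o["tool_pos"]
    W=T@np.array(p["hand_eye"]); p["origin"]=W[:3,3]; p["rotation"]=R.from_matrix(W[:3,:3]).as_euler("xyz",degrees=True); return p
E
python3 - <<'E'
from h import *
d=ctrl.snapshot("side")
for q in((281.1,246.3),(359.3,228.9),(262.6,201.1),(308.9,217)): print(at(d,*q,.05))
print(ctrl.snapshot("wrist")["hand_eye"])
go([.47,-.13,.36],yaw=-163.7)
E
```

```text
[ 0.43362621 -0.08695643  0.05      ]
[ 0.62729944 -0.07256676  0.05      ]
[0.42161369 0.11494079 0.05      ]
[0.52307083 0.00861643 0.05      ]
[[ 3.01024747e-04 -9.55110623e-01 -2.96249232e-01  7.95788010e-02]
 [ 9.99999745e-01  9.55839625e-05  7.07955970e-04 -1.62159554e-03]
 [-6.47859592e-04 -2.96249369e-01  9.55110408e-01 -1.81849396e-01]
 [ 0.00000000e+00  0.00000000e+00  0.00000000e+00  1.00000000e+00]]
rot [0.0, -0.0, 0.0] cm [-41.46, 41.81, -15.52] clock 1.0
```

>>> play_rows --commands '[[[0,0,0.2,-5,5,-15.5,8.7],[0,0,0.2,-10,10,-15.5,8.7],[0,0,0.2,-41.5,41.8,-15.5,8.7],[0,0,0.2,-41.5,41.8,-15.5,8.7],[0,0,0.2,-41.5,41.8,-15.5,8.7],[0,0,0.2,-41.5,41.8,-15.5,8.7],[0,0,0.2,-41.5,41.8,-15.5,8.7],[0,0,0.2,-41.5,41.8,-15.5,8.7]]]'

```text
clock: 1.67
tool_pos: [0.3304, -0.3873, 0.3122]
orientation: [-180.0, 0.0, -175.2]
force: [1.4, -0.0, 0.0]
opening: 0.0871
gripper_force: 0.0
```

```bash
python3 - <<'E'
from h import *
go([.47,-.13,.36],yaw=-176)
E
```

```text
rot [-0.0, 0.001, 0.015] cm [-16.09, 24.46, -4.78] clock 1.67
```

>>> play_rows --commands '[[[0,0,0.015,-16,24.5,-4.8,8.7],[0,0,0.015,-16,24.5,-4.8,8.7],[0,0,0.015,-16,24.5,-4.8,8.7],[0,0,0.015,-16,24.5,-4.8,8.7],[0,0,0.015,-16,24.5,-4.8,8.7],[0,0,0.015,-16,24.5,-4.8,8.7],[0,0,0.015,-16,24.5,-4.8,8.7],[0,0,0.015,-16,24.5,-4.8,8.7]]]'

```text
clock: 2.33
tool_pos: [0.4713, -0.127, 0.3605]
orientation: [180.0, 0.1, -175.8]
force: [0.1, -1.6, 0.2]
opening: 0.0872
gripper_force: 0.0
```

```bash
python3 - <<'E'
from h import *
print(ctrl.get_obs()["tool_pos"])
p=wcam(); save(p,"w1")
for n in("crate","jar_1","glue_bottle","wax_tin","holder","pad_a"):
    for d in ctrl.find_in(p,n):
        b=d["bbox"]; u,v=b[0]+b[2]/2,b[1]+b[3]/2
        print(n,round(d["conf"],2),np.round(b).tolist(),np.round(at(p,u,v,{"jar_1":.045,"glue_bottle":.1,"crate":.03,"wax_tin":.025,"holder":.05,"pad_a":.009}[n]),4))
E
```

```text
[ 0.47127331 -0.12703614  0.36054559]
crate 0.77 [347.0, 131.0, 131.0, 120.0] [0.5251 0.0428 0.03  ]
crate 0.26 [420.0, 206.0, 45.0, 52.0] [0.5988 0.1115 0.03  ]
jar_1 0.89 [194.0, 117.0, 53.0, 48.0] [ 0.4583 -0.2944  0.045 ]
jar_1 0.68 [266.0, 155.0, 41.0, 44.0] [ 0.5116 -0.1829  0.045 ]
jar_1 0.61 [250.0, 212.0, 41.0, 46.0] [ 0.6227 -0.2091  0.045 ]
jar_1 0.3 [565.0, 116.0, 75.0, 120.0] [0.4699 0.3593 0.045 ]
glue_bottle 0.83 [415.0, 204.0, 53.0, 52.0] [0.567 0.075 0.1  ]
glue_bottle 0.55 [451.0, 261.0, 9.0, 11.0] [0.6317 0.1116 0.1   ]
wax_tin 0.58 [411.0, 141.0, 48.0, 49.0] [0.4768 0.0768 0.025 ]
holder 0.62 [407.0, 193.0, 57.0, 42.0] [0.5591 0.0834 0.05  ]
pad_a 0.83 [352.0, 195.0, 50.0, 41.0] [ 0.5837 -0.0102  0.009 ]
pad_a 0.71 [353.0, 140.0, 51.0, 46.0] [ 0.4827 -0.0216  0.009 ]
```

View pics/w1.png

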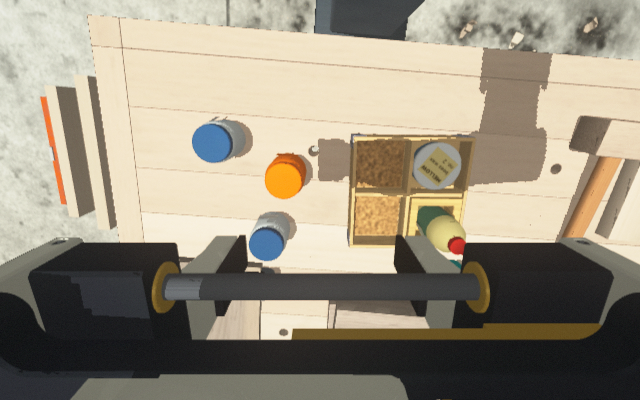

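The wrist view shows the blue caps at (212,142) and (267,244), orange at (285,176), empty cork cells at (379,163) and (378,218), the tin at (437,165), and the yellow bottle with its red nozzle at (445,235). I'll refine with blue segmentation and the crate corners.

```bash
cat >> h.py <<'E'
def blobs(p,lo,hi,z,mn=60):
    h=cv2.cvtColor(p["color"],cv2.COLOR_RGB2HSV); m=cv2.inRange(h,np.array(lo),np.array(hi))
    m=cv2.morphologyEx(m,cv2.MORPH_CLOSE,np.ones((5,5)))
    for c in cv2.findContours(m,cv2.RETR_EXTERNAL,cv2.CHAIN_APPROX_NONE)[0]:
        if cv2.contourArea(c)>mn:
            (u,v),r=cv2.minEnclosingCircle(c); f=cv2.fitEllipse(c); print([round(float(x),1) for x in (*f[0],*f[1])],np.round(at(p,*f[0],z),4),cv2.boundingRect(c))
E
python3 - <<'E'
from h import *
p=wcam()
print("blue");blobs(p,(100,120,50),(125,255,255),.081)
print("red");blobs(p,(0,180,80),(4,255,255),.172,30);blobs(p,(174,150,80),(180,255,255),.172,30)
for q in((351,135),(475,137),(349,246),(406,191)): print(q,at(p,*q,.05)[:2])
for s in ("scene","side"):
    d=ctrl.snapshot(s);print(s);blobs(d,(98,120,40),(125,255,255),.079,30)
    if s=="side":
        for X in([.4559,-.2977,.081],[.6145,-.2155,.081]): print("p",proj(d,X))
big=cv2.resize(p["color"][120:270,170:490],None,fx=2.5,fy=2.5,interpolation=cv2.INTER_CUBIC);cv2.imwrite("pics/c3.png",big[...,::-1])
E
```

```text
blue
[269.0, 247.6, 29.2, 32.7] [ 0.6247 -0.2111  0.081 ] (253, 233, 33, 30)
[214.4, 146.3, 34.6, 38.3] [ 0.4577 -0.2982  0.081 ] (196, 128, 37, 38)
red
[458.7, 247.1, 12.2, 16.2] [0.5596 0.0637 0.172 ] (452, 240, 15, 16)
(351, 135) [ 0.42879033 -0.08611273]
(475, 137) [0.41813446 0.11632441]
(349, 246) [ 0.6273882  -0.07003349]
(406, 191) [0.51666924 0.01793657]
scene
[394.8, 174.0, 8.2, 14.9] [ 0.4562 -0.2978  0.079 ] (388, 170, 15, 9)
[339.6, 170.9, 8.3, 14.0] [ 0.6219 -0.2116  0.079 ] (333, 167, 14, 9)
side
[315.0, 304.9, 24.9, 28.8] [ 0.4555 -0.2986  0.079 ] (300, 292, 30, 28)
[381.5, 257.2, 17.8, 24.7] [ 0.6205 -0.2124  0.079 ] (369, 248, 26, 20)
[384.6, 105.0, 5.7, 17.3] [1.0356 0.6967 0.079 ] (377, 101, 15, 12)
p [315.0553807  303.64264854]
p [379.5122167  257.98352983]
```

View pics/c3.png

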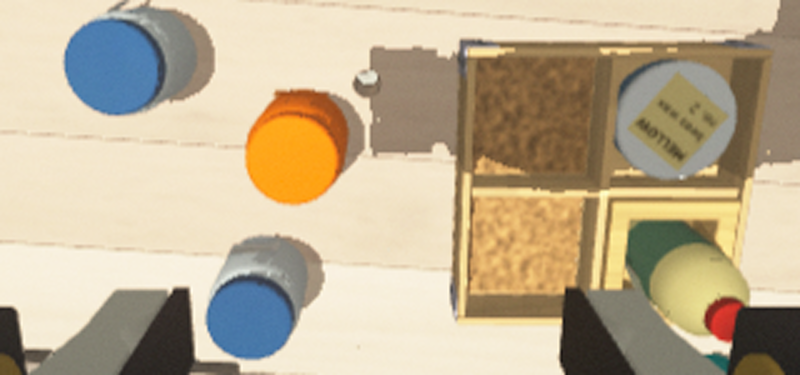

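```bash
python3 - <<'E'
from h import *
d=ctrl.snapshot("side")
for q in((420,262),(425,285),(448,281)): print(at(d,*q,.0))
s=ctrl.snapshot("scene"); print(at(s,317,182,0))
go([.623,-.2115,.16],yaw=-86.2)
E
```

```text
[ 0.74417999 -0.16932752  0.        ]
[ 0.71818124 -0.23898067  0.        ]
[ 0.7727323  -0.24151507  0.        ]
[ 0.72090729 -0.225602    0.        ]
rot [-0.0, 0.0, -1.568] cm [-14.87, -8.99, 19.96] clock 2.93
```

>>> play_rows --commands '[[[0,0,-1.57,-14.9,-9,14,8.7],[0,0,-1.57,-14.9,-9,14,8.7],[0,0,-1.57,-14.9,-9,14,8.7],[0,0,-1.57,-14.9,-9,14,8.7],[0,0,-1.57,-14.9,-9,14,8.7],[0,0,-1.57,-14.9,-9,14,8.7],[0,0,-1.57,-14.9,-9,14,8.7],[0,0,-1.57,-14.9,-9,14,8.7]]]'

```text
clock: 3.6
tool_pos: [0.6235, -0.2117, 0.2168]
orientation: [179.8, -0.1, -118.4]
force: [0.4, -0.9, 0.8]
opening: 0.0868
gripper_force: 0.0
```

```bash
python3 - <<'E'
from h import *
go([.623,-.2115,.16],yaw=-86.2)
E
```

```text
rot [0.004, -0.001, -0.562] cm [-0.01, 0.03, 5.68] clock 3.6
```

>>> play_rows --commands '[[[0,0,-0.55,0,0,3.5,8.7],[0,0,-0.55,0,0,3.5,8.7],[0,0,-0.55,0,0,3.5,8.7],[0,0,-0.55,0,0,3.5,8.7],[0,0,-0.55,0,0,3.5,8.7],[0,0,-0.55,0,0,3.5,8.7]]]'

```text
clock: 4.1
tool_pos: [0.6235, -0.2112, 0.1843]
orientation: [180.0, -0.0, -87.1]
force: [-0.6, -1.0, -0.9]
opening: 0.087
gripper_force: 0.0
```

```bash
python3 - <<'E'
from h import *
p=wcam(); save(p,"w2")
print("blue");blobs(p,(98,120,50),(125,255,255),.081)
for d in ctrl.find_in(p,"jar_1"): print(d["conf"],d["bbox"])
go([.623,-.2115,.0735],yaw=-86.2)
E
```

```text
blue
[322.0, 193.1, 55.3, 57.0] [ 0.623  -0.2105  0.081 ] (293, 166, 59, 56)
[508.2, 111.3, 58.5, 70.3] [ 0.4552 -0.2979  0.081 ] (476, 79, 65, 66)
0.76 [437.7, 75.8, 103.3, 69.4]
0.73 [384.4, 174.7, 79.3, 74.0]
0.56 [289.8, 148.7, 67.2, 73.1]
rot [0.0, 0.0, -0.02] cm [0.04, 0.05, 11.09] clock 4.2
```

View pics/w2.png

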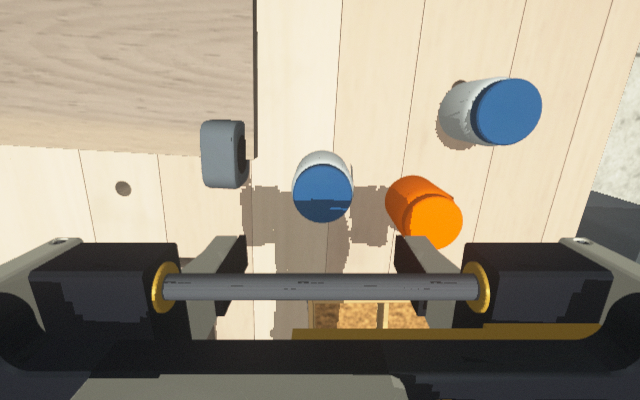

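The wrist view shows the blue cap at (322,193), centred between the fingers, and the orange jar clear on the right at (425,210). Descending and closing.

>>> play_rows --commands '[[[0,0,0,0,0,4,8.7],[0,0,0,0,0,8,8.7],[0,0,0,0,0,11.1,8.7],[0,0,0,0,0,11.1,8.7],[0,0,0,0,0,11.1,4],[0,0,0,0,0,11.1,4],[0,0,0,0,0,11.1,4],[0,0,0,0,0,11.1,4]]]'

```text
clock: 4.87
tool_pos: [0.6252, -0.2111, 0.0762]
orientation: [-179.8, -0.0, -87.2]
force: [0.6, 0.5, 1.1]
opening: 0.0656
gripper_force: 0.0
```

>>> play_rows --commands '[[[0,0,0,0,0,0,4],[0,0,0,0,0,0,4],[0,0,0,0,0,-1.5,4],[0,0,0,0,0,-4,4],[0,0,0,0,0,-8,4],[0,0,0,0,0,-12,4],[0,0,0,0,0,-13,4],[0,0,0,0,0,-13,4]]]'

```text
clock: 5.53
tool_pos: [0.626, -0.2114, 0.2093]
orientation: [-179.5, -0.1, -87.2]
force: [0.5, -0.1, 0.3]
opening: 0.04
gripper_force: 0.0
```

```bash
python3 - <<'E'
from h import *
go([.52,-.14,.30],yaw=-86.2)
E
```

```text
rot [-0.009, -0.002, -0.017] cm [-7.64, 10.16, -9.17] clock 5.53
```

The cap was missed: the opening went to 40 mm. I'll check where the jar is now.

```bash
python3 - <<'E'
from h import *
print(ctrl.get_obs()["tool_pos"])
p=wcam(); save(p,"w3")
blobs(p,(98,120,50),(125,255,255),.081)
p=ctrl.snapshot("side");blobs(p,(98,120,50),(125,255,255),.081)
for d in ctrl.find_in(p,"jar_1"): print(d["conf"],np.round(d["bbox"]))
p=ctrl.snapshot("scene");blobs(p,(98,120,50),(125,255,255),.081)
go([.623,-.2105,.072],yaw=-86.2)
E
```

```text
[ 0.62603778 -0.211408    0.20933558]
[323.9, 185.9, 47.9, 52.2] [ 0.6245 -0.212   0.081 ] (299, 162, 54, 52)
[497.2, 111.4, 54.2, 64.1] [ 0.4554 -0.2978  0.081 ] (468, 82, 60, 60)
[314.9, 304.8, 24.6, 29.1] [ 0.455  -0.3002  0.081 ] (300, 293, 31, 26)
[381.8, 257.1, 16.7, 23.9] [ 0.62   -0.2143  0.081 ] (370, 248, 25, 20)
0.81 [310. 248.  29.  50.]
0.78 [360. 246.  39.  53.]
0.61 [296. 289.  38.  61.]
[394.8, 174.0, 8.2, 14.6] [ 0.455 -0.294  0.081] (388, 170, 15, 9)
[339.6, 170.9, 8.4, 13.9] [ 0.6198 -0.208   0.081 ] (333, 167, 14, 9)
rot [0.002, 0.001, -0.017] cm [-0.01, -0.03, 13.05] clock 5.73
```

>>> play_rows --commands '[[[0,0,0,0,0,3,8.7],[0,0,0,0,0,4,8.7],[0,0,0,0,0,4,8.7],[0,0,0,0,0,7,8.7],[0,0,0,0,0,11,8.7],[0,0,0,0,0,13.2,8.7],[0,0,0,0,0,13.2,8.7],[0,0,0,0,0,13.2,4]]]'

```text
clock: 6.4
tool_pos: [0.6232, -0.2111, 0.0711]
orientation: [179.8, -0.0, -87.2]
force: [1.4, 0.6, 0.3]
opening: 0.0821
gripper_force: 0.0
```

>>> play_rows --commands '[[[0,0,0,0,0,0,4],[0,0,0,0,0,0,4],[0,0,0,0,0,0,4],[0,0,0,0,0,0,4],[0,0,0,0,0,0,4],[0,0,0,0,0,0,4],[0,0,0,0,0,0,4],[0,0,0,0,0,0,4]]]'

```text
clock: 7.07
tool_pos: [0.6236, -0.2108, 0.0717]
orientation: [-180.0, -0.0, -87.2]
force: [0.3, -0.7, 0.1]
opening: 0.0408
gripper_force: 0.0
```

```bash
python3 - <<'E'
from h import *
d=ctrl.snapshot("side"); s=ctrl.snapshot("scene"); w=ctrl.snapshot("wrist")
a=cv2.resize(d["color"][190:320,300:430],(400,400)); b=cv2.resize(s["color"][120:220,300:400],(400,400)); 
cv2.imwrite("pics/c4.png",np.hstack([a,b])[...,::-1])
cv2.imwrite("pics/w4.png",w["color"][...,::-1])
o=ctrl.get_obs()["tool_pos"]; print(proj(d,o),proj(s,o))
E
```

```text
[382.25710753 259.25774534] [338.93665739 172.84732327]
```

View pics/c4.png

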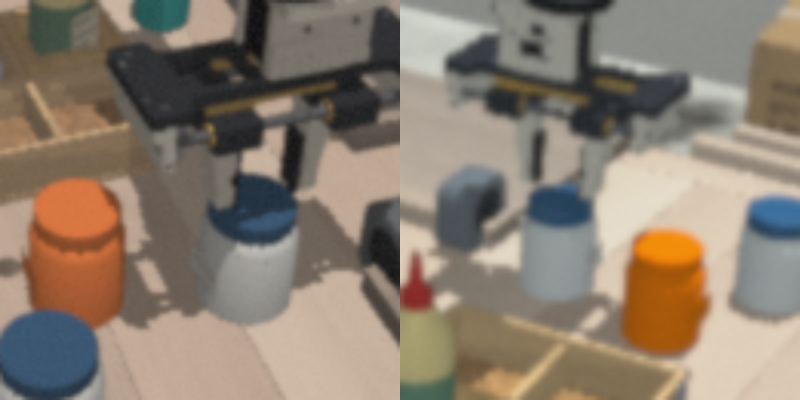

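The tips sit at or above the cap top (left crop, tips near (225,210) and (295,190)), so open fingers reach less far than the shut TCP. I'll open and go about 3 cm lower to grip the body just under the cap.

>>> play_rows --commands '[[[0,0,0,0,0,-1,8.7],[0,0,0,0,0,-1,8.7],[0,0,0,0,0,-1,8.7],[0,0,0,0,0,-1,8.7],[0,0,0,0,0,-1,8.7],[0,0,0,0,0,-1,8.7],[0,0,0,0,0,-1,8.7],[0,0,0,0,0,-1,8.7]]]'

```text
clock: 7.88
tool_pos: [0.6235, -0.2108, 0.0814]
orientation: [180.0, 0.0, -87.2]
force: [-0.6, -0.1, -0.6]
opening: 0.0849
gripper_force: 0.0
```

>>> play_rows --commands '[[[0,0,0,0,0,0,8.7],[0,0,0,0,0,1,8.7],[0,0,0,0,0,2,8.7],[0,0,0,0,0,3,8.7],[0,0,0,0,0,3.8,8.7],[0,0,0,0,0,3.8,4],[0,0,0,0,0,3.8,4],[0,0,0,0,0,3.8,4]]]'

```text
clock: 8.55
tool_pos: [0.6238, -0.2109, 0.0436]
orientation: [180.0, -0.0, -87.2]
force: [0.0, 0.8, -0.4]
opening: 0.0724
gripper_force: 0.0
```

>>> play_rows --commands '[[[0,0,0,0,0,0,4],[0,0,0,0,0,0,4],[0,0,0,0,0,0,4],[0,0,0,0,0,0,4],[0,0,0,0,0,0,4]]]'

```text
clock: 8.97
tool_pos: [0.6238, -0.2109, 0.0441]
orientation: [-180.0, -0.0, -87.2]
force: [-2.5, 0.7, 3.3]
opening: 0.0583
gripper_force: 28.0
```

>>> play_rows --commands '[[[0,0,0,0,0,0,4],[0,0,0,0,0,-1,4],[0,0,0,0,0,-3,4],[0,0,0,0,0,-6,4],[0,0,0,0,0,-9,4],[0,0,0,0,0,-12,4],[0,0,0,0,0,-14,4],[0,0,0,0,0,-14,4]]]'

```text
clock: 9.63
tool_pos: [0.6263, -0.2115, 0.1898]
orientation: [-179.5, -0.1, -87.2]
force: [1.2, -0.9, -0.9]
opening: 0.0581
gripper_force: 28.4
```

```bash
python3 - <<'E'
from h import *
d=ctrl.snapshot("side"); s=ctrl.snapshot("scene")
a=cv2.resize(d["color"][130:290,300:460],(400,400)); b=cv2.resize(s["color"][100:220,290:410],(400,400)); 
cv2.imwrite("pics/c5.png",np.hstack([a,b])[...,::-1])
blobs(d,(98,120,50),(125,255,255),.081);blobs(s,(98,120,50),(125,255,255),.081)
def tri(a,b):
    (o1,d1),(o2,d2)=ray(s,*a),ray(d,*b)
    t=np.linalg.lstsq(np.c_[d1,-d2],o2-o1,rcond=None)[0]; x,y=o1+t[0]*d1,o2+t[1]*d2
    return np.round((x+y)/2,4).tolist(),round(float(np.linalg.norm(x-y)),4)
print(tri((339.6,170.9),(381.6,257.1)))
go([.52,-.16,.30],yaw=-86.2)
E
```

```text
[315.2, 305.0, 25.0, 29.1] [ 0.4552 -0.3008  0.081 ] (301, 292, 30, 27)
[392.5, 196.8, 15.4, 24.7] [ 0.7428 -0.0042  0.081 ] (381, 188, 25, 18)
[394.8, 174.0, 8.1, 14.7] [ 0.455  -0.2943  0.081 ] (388, 170, 15, 9)
[340.0, 131.2, 7.2, 15.6] [ 0.8044 -0.5305  0.081 ] (333, 128, 15, 8)
([0.6214, -0.2116, 0.0789], 0.0009)
rot [-0.002, 0.0, -0.017] cm [-5.57, 10.11, -11.55] clock 9.73
```

View pics/c5.png

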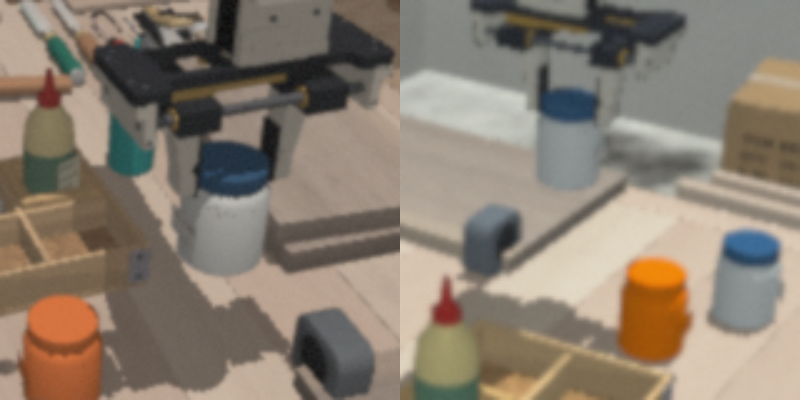

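The jar is held upright, with its underside 44 mm below the TCP. Next, over to the crate for a precise view.

>>> play_rows --commands '[[[0,0,0,0,0,-3,4],[0,0,-0.017,-2,4,-5,4],[0,0,-0.017,-4,8,-8,4],[0,0,-0.017,-5.5,10.1,-11.5,4],[0,0,-0.017,-5.5,10.1,-11.5,4],[0,0,-0.017,-5.5,10.1,-11.5,4],[0,0,-0.017,-5.5,10.1,-11.5,4]]]'

```text
clock: 10.32
tool_pos: [0.5195, -0.1603, 0.2988]
orientation: [-179.9, 0.0, -86.2]
force: [0.9, 0.6, -3.7]
opening: 0.058
gripper_force: 29.1
```

```bash
python3 - <<'E'
from h import *
p=wcam(); 
print(ctrl.get_obs()["tool_pos"])
for n in("crate","pad_a","holder","wax_tin","glue_bottle"):
    for d in ctrl.find_in(p,n):
        b=d["bbox"]; print(n,round(d["conf"],2),np.round(b).tolist())
c=p["color"].copy(); 
# overlay of current crate estimate
a=np.radians(3.8); Rz=np.array([[np.cos(a),-np.sin(a)],[np.sin(a),np.cos(a)]]); C=np.array([.523,.012])
for q in((-1,-1),(1,-1),(1,1),(-1,1)):
    X=[*(C+Rz@(np.array(q)*.1)),.05]; cv2.circle(c,tuple(int(round(v)) for v in proj(p,X)),3,(255,0,255),-1)
cv2.circle(c,tuple(int(round(v)) for v in proj(p,[*C,.05])),3,(255,0,255),-1)
cv2.imwrite("pics/w5.png",cv2.resize(c,(800,500))[...,::-1])
E
```

```text
[ 0.5195818  -0.16043011  0.29747671]
crate 0.68 [245.0, 210.0, 125.0, 120.0]
pad_a 0.55 [255.0, 224.0, 18.0, 13.0]
holder 0.79 [257.0, 303.0, 50.0, 22.0]
wax_tin 0.5 [329.0, 304.0, 29.0, 13.0]
glue_bottle 0.8 [257.0, 298.0, 40.0, 28.0]
```

View pics/w5.png

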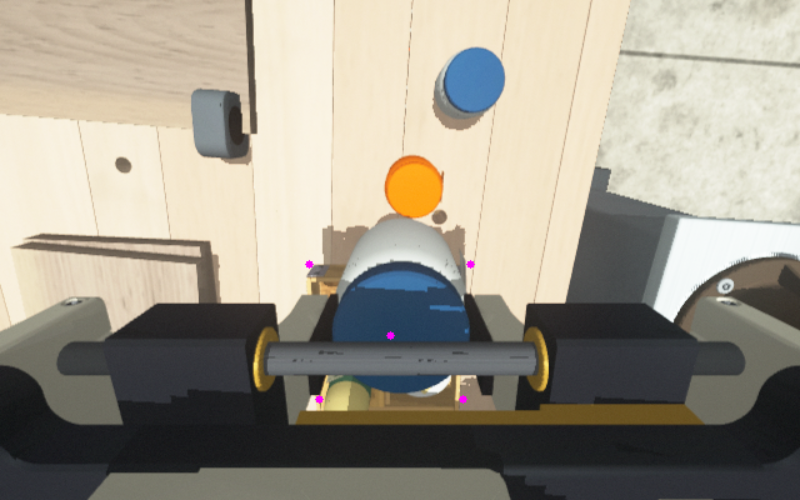

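The wrist view from this side has the crate hidden behind the jar; only its near corner shows, at (312,270), close to the predicted (309,264). I'll fit the crate pose numerically to edges in the earlier saved images.

```bash
cat > fit.py <<'E'
from h import *
from scipy.optimize import minimize
cams=[]
w=ctrl.snapshot("wrist"); T=np.eye(4); T[:3,:3]=R.from_euler("xyz",[180,.1,-175.8],degrees=True).as_matrix(); T[:3,3]=[.47127,-.12704,.36055]
W=T@np.array(w["hand_eye"]); w["origin"]=W[:3,3]; w["rotation"]=R.from_matrix(W[:3,:3]).as_euler("xyz",degrees=True)
for n,p in(("w1",w),("side0",ctrl.snapshot("side")),("scene0",ctrl.snapshot("scene"))):
    g=cv2.cvtColor(cv2.imread(f"pics/{n}.png"),cv2.COLOR_BGR2GRAY)
    dt=cv2.distanceTransform(255-cv2.Canny(g,40,120),cv2.DIST_L2,5); cams.append((n,p,np.minimum(dt,6)))
t=np.linspace(-1,1,60); L=[]
o=.1; 
for s in(-1,1):
    L+= [np.c_[t*o,0*t+s*o],np.c_[0*t+s*o,t*o]]
    for k in(.094,.003): L+= [np.c_[t*.09,0*t+s*k],np.c_[0*t+s*k,t*.09]]
L=np.vstack(L)
def cost(v,cs):
    c,s=np.cos(v[2]),np.sin(v[2]); P=L@np.array([[c,s],[-s,c]])+v[:2]; r=0
    for n,p,dt in cs:
        Q=np.c_[P,0*P[:,0]+.05]; X=(Q-p["origin"])@RM(p); q=X@np.array(p["camera_matrix"]).T; q=q[:,:2]/q[:,2:]
        r+=cv2.remap(dt,q[None].astype(np.float32)[...,0],q[None].astype(np.float32)[...,1],cv2.INTER_LINEAR,borderValue=6).mean()
    return r
for cs in([cams[0]],[cams[1]],[cams[2]],cams):
    g=min(((cost((x,y,a),cs),x,y,a) for x in np.arange(.505,.546,.003) for y in np.arange(-.01,.041,.003) for a in np.radians([1.5,3,4.5,6])))
    r=minimize(cost,g[1:],args=(cs,),method="Nelder-Mead",options=dict(initial_simplex=[np.array(g[1:])+d for d in np.vstack([np.zeros(3),np.diag([.003,.003,.02])])]))
    print([c[0] for c in cs],np.round(r.x[:2],4),round(np.degrees(r.x[2]),2),round(r.fun,2))
    v=r.x
c,s=np.cos(v[2]),np.sin(v[2])
for n,a,b in(("nearcell",-1,-1),("far",1,-1),("holder",1,1),("tin",-1,1)): print(n,np.round(v[:2]+np.array([[c,-s],[s,c]])@(.0485*np.array([a,b])),4))
E
python3 fit.py
```

```text
['w1'] [0.5235 0.0285] 3.84 1.04
['side0'] [0.5247 0.0208] 3.35 0.68
['scene0'] [0.5199 0.0328] 3.26 0.99
['w1', 'side0', 'scene0'] [0.5236 0.0285] 3.83 2.87
nearcell [ 0.4784 -0.0231]
far [ 0.5752 -0.0166]
holder [0.5687 0.0801]
tin [0.4719 0.0737]
```

```bash
python3 - <<'E'
from h import *
go([.5752,-.0176,.17],yaw=-86.2)
E
```

```text
rot [0.002, 0.0, -0.001] cm [-13.95, -6.45, 12.77] clock 10.77
```

>>> play_rows --commands '[[[0,0,0,-3,-1.5,1,4],[0,0,0,-6,-3,3,4],[0,0,0,-9,-4.5,6,4],[0,0,0,-12,-5.5,9,4],[0,0,0,-14,-6.4,11,4],[0,0,0,-14,-6.4,12.8,4],[0,0,0,-14,-6.4,12.8,4],[0,0,0,-14,-6.4,12.8,4]]]'

```text
clock: 11.43
tool_pos: [0.5742, -0.0171, 0.1699]
orientation: [179.8, -0.1, -86.2]
force: [-0.1, -0.5, -0.7]
opening: 0.0585
gripper_force: 29.5
```

```bash
python3 - <<'E'
from h import *
d=ctrl.snapshot("side"); s=ctrl.snapshot("scene"); o=ctrl.get_obs(); print(o["tool_pos"],o["orientation"])
blobs(d,(98,120,50),(125,255,255),.081);blobs(s,(98,120,50),(125,255,255),.081)
print(proj(d,o["tool_pos"]+np.array([0,0,.037])),proj(s,o["tool_pos"]+np.array([0,0,.037])))
go([.5752,-.0176,.07],yaw=-86.2)
E
```

```text
[ 0.57548615 -0.01749711  0.17205086] [-1.79900831e+02 -1.48367012e-02 -8.62374674e+01]
[314.8, 304.7, 24.9, 28.5] [ 0.4547 -0.3     0.081 ] (301, 293, 29, 26)
[332.7, 164.5, 11.1, 22.6] [0.6498 0.2133 0.081 ] (323, 158, 23, 14)
[394.8, 174.0, 8.3, 14.7] [ 0.4549 -0.2942  0.081 ] (388, 170, 15, 9)
[321.0, 160.5, 9.4, 18.0] [ 0.7164 -0.2426  0.081 ] (312, 156, 18, 10)
[333.23922509 162.0499551 ] [321.69056064 159.31325874]
rot [-0.002, -0.0, -0.001] cm [0.01, 0.05, 10.21] clock 11.53
```

Jar aligned with TCP. Lowering to 3 mm above the pad, watching the force.

>>> play_rows --commands '[[[0,0,0,0,0,2.5,4],[0,0,0,0,0,5,4],[0,0,0,0,0,7.5,4],[0,0,0,0,0,9,4],[0,0,0,0,0,10.2,4],[0,0,0,0,0,11,4],[0,0,0,0,0,11.4,4],[0,0,0,0,0,11.6,4]]]'

```text
clock: 12.2
tool_pos: [0.5754, -0.0173, 0.0553]
orientation: [-179.9, 0.0, -86.3]
force: [-1.0, 0.7, -2.7]
opening: 0.0585
gripper_force: 29.5
```

>>> play_rows --commands '[[[0,0,0,0,0,0.2,4],[0,0,0,0,0,0.2,4],[0,0,0,0,0,0.2,6.5],[0,0,0,0,0,0.2,6.8],[0,0,0,0,0,0.2,8.5],[0,0,0,0,0,0.2,8.7],[0,0,0,0,0,-3,8.7],[0,0,0,0,0,-7,8.7]]]'

```text
clock: 12.87
tool_pos: [0.5722, -0.0174, 0.1225]
orientation: [179.6, -0.1, -86.2]
force: [0.8, 1.4, -0.2]
opening: 0.0859
gripper_force: 0.0
```

```bash
python3 - <<'E'
from h import *
o=ctrl.get_obs(); print(o["tool_pos"])
d=ctrl.snapshot("side"); s=ctrl.snapshot("scene")
blobs(d,(98,120,50),(125,255,255),.09);blobs(s,(98,120,50),(125,255,255),.09)
go([.456,-.298,.2],yaw=-86.2)
E
```

```text
[ 0.57223479 -0.01738344  0.12245471]
[315.0, 305.0, 25.2, 28.4] [ 0.4529 -0.3086  0.09  ] (301, 292, 29, 27)
[332.3, 207.8, 10.6, 18.8] [ 0.5735 -0.0247  0.09  ] (322, 202, 21, 12)
[384.9, 105.2, 6.0, 17.8] [1.0203 0.6625 0.09  ] (377, 101, 15, 13)
[320.8, 196.2, 10.4, 16.6] [ 0.5727 -0.0136  0.09  ] (313, 191, 17, 11)
[394.8, 174.0, 8.2, 14.9] [ 0.4487 -0.2773  0.09  ] (388, 170, 15, 9)
rot [-0.01, 0.0, 0.001] cm [27.26, 14.09, -7.04] clock 12.97
```

Jar 1 stands in the far cell at about (0.573,-0.018). Now jar 2.

>>> play_rows --commands '[[[0,0,0,2,1,-4,8.7],[0,0,0,5,2.5,-7,8.7],[0,0,0,9,4.7,-7.5,8.7],[0,0,0,13,6.7,-7.5,8.7],[0,0,0,17,8.7,-7.5,8.7],[0,0,0,21,10.8,-7.5,8.7],[0,0,0,25,12.9,-7.5,8.7],[0,0,0,27.3,14.1,-7.5,8.7]]]'

```text
clock: 13.63
tool_pos: [0.4541, -0.2934, 0.2002]
orientation: [-179.9, -0.0, -86.2]
force: [0.5, -0.0, -0.2]
opening: 0.0872
gripper_force: 0.0
```

```bash
python3 - <<'E'
from h import *
p=wcam(); blobs(p,(98,120,50),(125,255,255),.081)
go([.4555,-.298,.044],yaw=-86.2)
E
```

```text
[318.4, 184.8, 53.2, 54.4] [ 0.4578 -0.297   0.081 ] (291, 158, 56, 55)
rot [0.0, -0.001, -0.003] cm [-0.02, -0.43, 15.6] clock 13.68
```

>>> play_rows --commands '[[[0,0,0,0,-0.5,3,8.7],[0,0,0,0,-0.5,7,8.7],[0,0,0,0,-0.5,10,8.7],[0,0,0,0,-0.5,13,8.7],[0,0,0,0,-0.5,15,8.7],[0,0,0,0,-0.5,15.6,8.7],[0,0,0,0,-0.5,15.6,6],[0,0,0,0,-0.5,15.6,4]]]'

```text
clock: 14.35
tool_pos: [0.4608, -0.2917, 0.0444]
orientation: [-180.0, -0.0, -86.2]
force: [-0.2, -0.2, 0.3]
opening: 0.0787
gripper_force: 0.0
```

>>> play_rows --commands '[[[0,0,0,0,0,0,4],[0,0,0,0,0,0,4],[0,0,0,0,0,0,4],[0,0,0,0,0,0,4],[0,0,0,0,0,0,4],[0,0,0,0,0,0,4],[0,0,0,0,0,0,4]]]'

```text
clock: 14.93
tool_pos: [0.4605, -0.2918, 0.0448]
orientation: [-179.9, -0.0, -86.2]
force: [-1.2, 1.3, 7.5]
opening: 0.0583
gripper_force: 30.0
```

Off-centre by 6 mm on the cap, so I'll regrip.

>>> play_rows --commands '[[[0,0,0,0,0,0,7.5],[0,0,0,0,0,0,7.5],[0,0,0,0,0,0,7.5],[0,0,0,0.55,0,0,7.5],[0,0,0,0.55,0,0,7.5],[0,0,0,0.55,0,0,4],[0,0,0,0.55,0,0,4],[0,0,0,0.55,0,0,4]]]'

```text
clock: 15.6
tool_pos: [0.4603, -0.297, 0.0435]
orientation: [180.0, 0.0, -86.2]
force: [-0.4, 0.2, 0.5]
opening: 0.0604
gripper_force: 0.8
```

>>> play_rows --commands '[[[0,0,0,0,0,0,4],[0,0,0,0,0,0,4],[0,0,0,0,0,0,4],[0,0,0,0,0,0,4],[0,0,0,0,0,-1,4],[0,0,0,0,0,-3,4],[0,0,0,0,0,-5,4],[0,0,0,0,0,-5,4]]]'

```text
clock: 16.27
tool_pos: [0.4628, -0.2979, 0.098]
orientation: [-179.7, -0.2, -86.2]
force: [1.1, -0.7, -1.5]
opening: 0.0583
gripper_force: 29.9
```

```bash
python3 - <<'E'
from h import *
o=ctrl.get_obs(); print(o["tool_pos"])
d=ctrl.snapshot("side"); s=ctrl.snapshot("scene");z=o["tool_pos"][2]+.037
blobs(d,(98,120,50),(125,255,255),z);blobs(s,(98,120,50),(125,255,255),z)
go([.4784,-.024,.2],yaw=-86.2)
E
```

```text
[ 0.46283914 -0.29788568  0.09796119]
[319.2, 282.6, 23.0, 28.2] [ 0.462  -0.3026  0.135 ] (305, 270, 30, 25)
[384.6, 105.0, 5.8, 17.2] [0.9582 0.5375 0.135 ] (377, 101, 15, 12)
[320.7, 196.2, 10.3, 16.3] [0.5324 0.0527 0.135 ] (313, 191, 16, 11)
[394.8, 159.5, 7.2, 16.7] [ 0.4599 -0.2901  0.135 ] (387, 156, 17, 8)
rot [-0.002, -0.001, -0.0] cm [-27.12, -3.56, -10.53] clock 16.37
```

>>> play_rows --commands '[[[0,0,0,0,0,-3,4],[0,0,0,-2,0,-7,4],[0,0,0,-5,-0.5,-10.5,4],[0,0,0,-9,-1,-10.5,4],[0,0,0,-13,-2,-10.5,4],[0,0,0,-17,-3,-10.5,4],[0,0,0,-21,-3.5,-10.5,4],[0,0,0,-24,-3.5,-10.5,4]]]'

```text
clock: 17.03
tool_pos: [0.4793, -0.0525, 0.198]
orientation: [180.0, 0.0, -86.2]
force: [1.6, -0.8, -2.0]
opening: 0.0582
gripper_force: 30.0
```

>>> play_rows --commands '[[[0,0,0,-2,0,0,4],[0,0,0,-3,0,0,4],[0,0,0,-3,0,2,4],[0,0,0,-3,0,2,4],[0,0,0,-3,0,2,4]]]'

```text
clock: 17.45
tool_pos: [0.4763, -0.0258, 0.1776]
orientation: [179.8, -0.0, -86.2]
force: [0.4, 0.4, -1.7]
opening: 0.0582
gripper_force: 30.1
```

```bash
python3 - <<'E'
from h import *
o=ctrl.get_obs(); print(o["tool_pos"])
d=ctrl.snapshot("side"); s=ctrl.snapshot("scene");z=o["tool_pos"][2]+.037
blobs(d,(98,120,50),(125,255,255),z);blobs(s,(98,120,50),(125,255,255),z)
go([.478,-.0235,.055],yaw=-86.2)
E
```

```text
[ 0.47630533 -0.02578009  0.17755618]
[331.8, 207.0, 12.1, 19.9] [ 0.5141 -0.2021  0.2146] (321, 201, 22, 14)
[290.1, 168.1, 12.6, 18.5] [ 0.473  -0.0309  0.2146] (280, 161, 22, 15)
[384.7, 105.2, 5.9, 17.9] [0.8483 0.3098 0.2146] (377, 101, 15, 13)
[320.9, 196.1, 10.3, 16.7] [0.4602 0.1695 0.2146] (313, 191, 17, 11)
[353.3, 165.4, 10.4, 19.0] [ 0.4768 -0.0233  0.2146] (344, 160, 19, 12)
rot [0.0, -0.0, -0.001] cm [-0.24, -0.06, 12.39] clock 17.55
```

>>> play_rows --commands '[[[0,0,0,-0.2,-0.1,2.5,4],[0,0,0,-0.2,-0.1,5,4],[0,0,0,-0.2,-0.1,7.5,4],[0,0,0,-0.2,-0.1,9.5,4],[0,0,0,-0.2,-0.1,11,4],[0,0,0,-0.2,-0.1,12,4],[0,0,0,-0.2,-0.1,12.3,4],[0,0,0,-0.2,-0.1,12.4,4]]]'

```text
clock: 18.22
tool_pos: [0.4785, -0.0238, 0.0545]
orientation: [180.0, -0.0, -86.3]
force: [-0.2, 0.2, -2.3]
opening: 0.0582
gripper_force: 30.1
```

>>> play_rows --commands '[[[0,0,0,0,0,0.1,4],[0,0,0,0,0,0.1,7],[0,0,0,0,0,0.1,7],[0,0,0,0,0,0.1,7],[0,0,0,0,0,-1,7],[0,0,0,0,0,-4,7],[0,0,0,0,0,-8,7],[0,0,0,0,0,-12,7]]]'

```text
clock: 18.88
tool_pos: [0.4777, -0.0234, 0.1762]
orientation: [179.9, -0.0, -86.2]
force: [2.2, 0.9, 0.1]
opening: 0.0701
gripper_force: 0.0
```

```bash
python3 - <<'E'
from h import *
o=ctrl.get_obs(); print(o["tool_pos"],o["joint_pos"])
d=ctrl.snapshot("side"); s=ctrl.snapshot("scene");z=.09
blobs(d,(98,120,50),(125,255,255),z);blobs(s,(98,120,50),(125,255,255),z)
def tri(a,b):
    (o1,d1),(o2,d2)=ray(s,*a),ray(d,*b)
    t=np.linalg.lstsq(np.c_[d1,-d2],o2-o1,rcond=None)[0]; x,y=o1+t[0]*d1,o2+t[1]*d2
    return np.round((x+y)/2,4).tolist()
def red(p):
    h=cv2.cvtColor(p["color"],cv2.COLOR_RGB2HSV); m=cv2.inRange(h,(0,170,60),(4,255,255))|cv2.inRange(h,(172,120,60),(180,255,255))
    bx=[b for b in (cv2.boundingRect(c) for c in cv2.findContours(m,0,1)[0]) if b[2]*b[3]>20]; return bx
print(red(s),red(d))
for n,p in(("s",s),("d",d)): print([np.round(x["bbox"]).tolist() for x in ctrl.find_in(p,"glue_bottle")])
E
```

```text
[ 0.47766891 -0.02343042  0.17618357] [ 2.08427201e+01  3.08558594e+00 -2.57409644e+01  8.76175750e-03
 -6.12415356e+01 -1.70537951e+01]
[294.0, 214.7, 12.5, 20.7] [ 0.4778 -0.0287  0.09  ] (283, 207, 22, 15)
[331.6, 207.1, 11.7, 18.9] [ 0.5728 -0.0214  0.09  ] (323, 200, 19, 15)
[384.7, 105.0, 5.7, 17.6] [1.0205 0.665  0.09  ] (377, 101, 15, 12)
[350.2, 204.7, 11.1, 17.5] [ 0.4764 -0.0201  0.09  ] (342, 199, 18, 12)
[320.8, 196.1, 10.4, 16.6] [ 0.573  -0.0139  0.09  ] (313, 191, 17, 11)
[(148, 257, 28, 22), (301, 190, 6, 7)] []
[[293.0, 185.0, 23.0, 46.0], [242.0, 189.0, 21.0, 49.0]]
[[344.0, 147.0, 18.0, 50.0]]
```

Both jars are placed: near (0.477,-0.024), far (0.573,-0.018). Before the bottle I'll work out the true fingertip depth from the wrist image, locate the turquoise bottle, and check the kinematics.

```bash
python3 - <<'E'
from h import *
d=ctrl.snapshot("side"); s=ctrl.snapshot("scene"); w=ctrl.snapshot("wrist")
K=np.array(w["camera_matrix"]); H=np.array(w["hand_eye"]); print(np.round(K,1).tolist())
for (u,v,y) in((246,236,-.0436),(395.2,236,.0436),(246,236,.0436),(395.2,236,-.0436)):
    r=H[:3,:3]@np.linalg.solve(K,[u,v,1]); t=(y-H[1,3])/r[1]; print("tip",np.round(H[:3,3]+t*r,4))
def tri(a,b):
    (o1,d1),(o2,d2)=ray(s,*a),ray(d,*b)
    t=np.linalg.lstsq(np.c_[d1,-d2],o2-o1,rcond=None)[0]; x,y=o1+t[0]*d1,o2+t[1]*d2
    return np.round((x+y)/2,4).tolist(),round(np.linalg.norm(x-y),4)
print("turq",tri((252.5,213),(353,172)),at(s,253,236,0.),at(d,353,197,0.))
print("mallet",[at(s,*q,.03)[:2].round(3) for q in((205,272),(267,320),(318,300),(290,340))])
print("redtip",at(s,304,193,.16),at(d,319.5,165,.16), tri((304,193.5),(319.5,164)))
def yel(p,z):
    h=cv2.cvtColor(p["color"],cv2.COLOR_RGB2HSV)
    print([x["bbox"] for x in ctrl.find_in(p,"glue_bottle")])
yel(s,.1)
E
```

```text
[[295.8, 0.0, 320.3], [0.0, 295.8, 198.9], [0.0, 0.0, 1.0]]
tip [ 0.0112 -0.0436 -0.0264]
tip [ 0.0083  0.0436 -0.0199]
tip [ 0.1552  0.0436 -0.3442]
tip [ 0.1519 -0.0436 -0.337 ]
turq ([0.6942, 0.1581, 0.0772], np.float64(0.0006)) [0.69384653 0.16328573 0.        ] [0.69364145 0.14483561 0.        ]
mallet [array([0.664, 0.378]), array([0.438, 0.415]), array([0.379, 0.303]), array([0.365, 0.431])]
redtip [0.55599348 0.10061361 0.16      ] [0.56809652 0.07034    0.16      ] ([0.5693, 0.0866, 0.1513], np.float64(0.009))
[[294.2, 187.3, 22.7, 41.6], [240.9, 184.6, 23.3, 53.1]]
```

```bash
python3 - <<'E'
from h import *
go([.569,.0815,.25],yaw=-62.5)
E
```

```text
rot [0.002, 0.0, -0.414] cm [-9.86, -9.8, -7.66] clock 19.28
```

>>> play_rows --commands '[[[0,0,0,0,0,-4,8.7],[0,0,0,0,0,-7.6,8.7],[0,0,-0.41,-3,-3,-7.6,8.7],[0,0,-0.41,-6,-6,-7.6,8.7],[0,0,-0.41,-9.9,-9.8,-7.6,8.7],[0,0,-0.41,-9.9,-9.8,-7.6,8.7],[0,0,-0.41,-9.9,-9.8,-7.6,8.7],[0,0,-0.41,-9.9,-9.8,-7.6,8.7]]]'

```text
clock: 19.95
tool_pos: [0.5694, 0.0826, 0.2485]
orientation: [179.8, 0.0, -62.7]
force: [0.2, -0.7, 0.1]
opening: 0.0874
gripper_force: 0.0
```

```bash
python3 - <<'E'
from h import *
o=ctrl.get_obs(); print(o["tool_pos"],o["orientation"],o["joint_pos"])
p=wcam(); save(p,"w6")
for d in ctrl.find_in(p,"glue_bottle"): print(d["conf"],np.round(d["bbox"]))
for d in ctrl.find_in(p,"holder"): print("h",d["conf"],np.round(d["bbox"]))
h=cv2.cvtColor(p["color"],cv2.COLOR_RGB2HSV); m=cv2.inRange(h,(0,150,60),(5,255,255))|cv2.inRange(h,(170,120,60),(180,255,255))
for c in cv2.findContours(m,0,1)[0]:
    if cv2.contourArea(c)>20:
        b=cv2.boundingRect(c); u,v=b[0]+b[2]/2,b[1]+b[3]/2; print("red",b,at(p,u,v,.16),at(p,u,v,.178))
for X in([.569,.0815,.178],[.569,.0815,.155],[.569,.0815,.138]): print(proj(p,X))
go([.569,.0815,.25],yaw=-62.5)
E
```

```text
[0.56937279 0.08256279 0.24851367] [ 1.79779144e+02  5.62513531e-03 -6.27078502e+01] [ 2.77191608e+01  9.86128633e+00 -8.12250197e+00 -7.63488364e-03
 -7.22370200e+01 -4.24656838e-01]
0.76 [293. 150.  52.  55.]
0.73 [166. 154.  73.  55.]
h 0.86 [276. 122.  91.  92.]
red (307, 179, 24, 25) [0.57321588 0.07829766 0.16      ] [0.57551856 0.07376514 0.178     ]
[321.51848829 202.09547101]
[321.36083594 194.83930432]
[321.25899089 190.15174573]
rot [0.001, -0.0, -0.005] cm [-0.01, -0.01, 0.02] clock 20.1
```

View pics/w6.png

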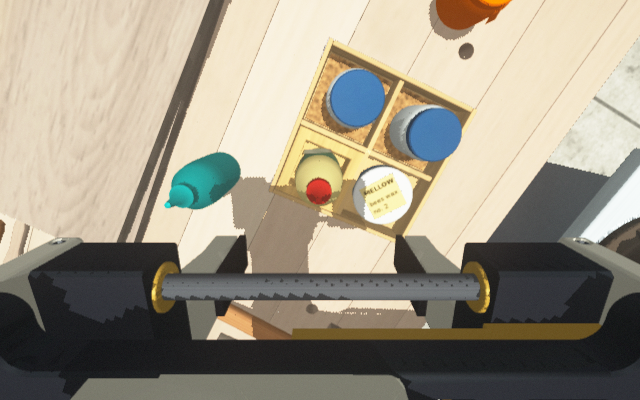

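The view shows both jars in their cells at (357,98) and (434,133), the bottle's red nozzle at (319,191) between the fingers, the turquoise one clear at (205,180), and the tin at (382,195). Descending.

>>> play_rows --commands '[[[0,0,0,0.2,-0.2,3,8.7],[0,0,0,0.2,-0.2,6,8.7],[0,0,0,0.2,-0.2,9,8.7],[0,0,0,0.2,-0.2,11.5,8.7],[0,0,0,0.2,-0.2,13,8.7],[0,0,0,0.2,-0.2,14,8.7],[0,0,0,0.2,-0.2,14.5,8.7],[0,0,0,0.2,-0.2,14.7,8.7]]]'

```text
clock: 20.77
tool_pos: [0.5722, 0.0808, 0.1036]
orientation: [180.0, -0.0, -62.8]
force: [-0.7, 0.2, 0.6]
opening: 0.0868
gripper_force: 0.0
```

>>> play_rows --commands '[[[0,0,0,0,0,0.3,8.7],[0,0,0,0,0,0.6,8.7],[0,0,0,0,0,0.9,8.7],[0,0,0,0,0,1.0,8.7],[0,0,0,0,0,1.0,8.7]]]'

```text
clock: 21.18
tool_pos: [0.5723, 0.0812, 0.0936]
orientation: [-180.0, 0.0, -62.7]
force: [-0.3, 0.0, 0.2]
opening: 0.0868
gripper_force: 0.0
```

>>> play_rows --commands '[[[0,0,0,0,0,0.3,8.7],[0,0,0,0,0,0.3,4],[0,0,0,0,0,0.3,4],[0,0,0,0,0,0.3,4],[0,0,0,0,0,0.3,4],[0,0,0,0,0,0.3,4],[0,0,0,0,0,0.3,4],[0,0,0,0,0,0.3,4]]]'

```text
clock: 21.85
tool_pos: [0.5723, 0.0812, 0.0907]
orientation: [180.0, -0.0, -62.7]
force: [-1.0, -0.5, 0.1]
opening: 0.0546
gripper_force: 30.0
```

>>> play_rows --commands '[[[0,0,0,0,0,0,4],[0,0,0,0,0,0,4],[0,0,0,0,0,0,4],[0,0,0,0,0,0,4],[0,0,0,0,0,0,4]]]'

```text
clock: 22.27
tool_pos: [0.5723, 0.0812, 0.0906]
orientation: [180.0, -0.0, -62.7]
force: [-0.8, -0.2, 1.2]
opening: 0.0543
gripper_force: 30.0
```

Gripped at 54 mm. Lifting slowly.

>>> play_rows --commands '[[[0,0,0,0,0,-1,4],[0,0,0,0,0,-2.5,4],[0,0,0,0,0,-4.5,4],[0,0,0,0,0,-6.5,4],[0,0,0,0,0,-9,4],[0,0,0,0,0,-12,4],[0,0,0,0,0,-15,4],[0,0,0,0,0,-18,4]]]'

```text
clock: 22.93
tool_pos: [0.5716, 0.0811, 0.2722]
orientation: [180.0, 0.0, -62.7]
force: [1.0, 0.8, -3.8]
opening: 0.0544
gripper_force: 30.0
```

>>> play_rows --commands '[[[0,0,0,0,0,-3,4],[0,0,0,0,0,-6,4],[0.1,0,0,0,0,-9,4],[0.2,0,0,0,-1,-11,4],[0.3,0,0,0,-2,-13,4],[0.4,0,0,0,-3,-14,4],[0.5,0,0,0,-4,-15,4],[0.6,0,0,0,-5,-16,4]]]'

```text
clock: 23.6
tool_pos: [0.6163, 0.104, 0.4324]
orientation: [-145.3, 0.0, -62.7]
force: [0.6, 0.7, -4.0]
opening: 0.0542
gripper_force: 30.0
```

```bash
python3 - <<'E'
from h import *
o=ctrl.get_obs(); print(o["tool_pos"],o["orientation"],o["joint_pos"].round(1),o["opening"],o["gripper_force"],o["clock"])
for c in("scene","side"):
    p=ctrl.snapshot(c); print(c,[(round(d["conf"],2),np.round(d["bbox"]).tolist()) for d in ctrl.find_in(p,"glue_bottle")],proj(p,o["tool_pos"]))
a=o["joint_pos"]; r=(.6026*np.sin(np.radians(a[1]))+.466*np.cos(np.radians(a[1]-a[2])))
e=np.radians(a[1]-a[2]-a[4]); rt=np.sqrt(np.sum(o["tool_pos"][:2]**2)-.192**2); print("L",(rt-r)/np.cos(e), r, rt)
E
```

```text
[0.61627647 0.10396109 0.43235724] [-1.45308757e+02  1.65056219e-02 -6.27297146e+01] [ 27.5  -9.1 -13.1   0.2 -51.3  -0.3] 0.05420402728197256 29.992474615573883 23.6
scene [(0.75, [259.0, 60.0, 45.0, 61.0]), (0.68, [244.0, 185.0, 19.0, 54.0])] [282.71816631  88.41584523]
side [(0.82, [321.0, 20.0, 35.0, 60.0]), (0.76, [342.0, 147.0, 21.0, 54.0])] [336.37703001  46.48551661]
L 0.39643207653802026 0.36913230433398336 0.5947609621358394
```

>>> play_rows --commands '[[[0.06,0,0,0,-3,-1.6,4],[0.14,0,0,0,-6,-3.1,4],[0.22,0,0,0,-9,-4.7,4],[0.3,0,0,0,-12,-6.2,4],[0.38,0,0,0,-15,-7.8,4],[0.46,0,0,0,-18,-9.4,4],[0.54,0,0,0,-21,-11,4],[0.62,0,0,0,-23.8,-12.4,4]]]'

```text
clock: 24.47
tool_pos: [0.7303, 0.1627, 0.668]
orientation: [-110.1, -0.0, -62.7]
force: [-0.6, 0.4, -2.6]
opening: 0.0545
gripper_force: 30.0
```

>>> play_rows --commands '[[[0.05,0,0,0,0,0,4],[0.1,0,0,0,0,0,4],[0.14,0,0,0,0,0,4],[0.14,0,0,0,0,0,4],[0.14,0,0,0,0,0,4],[0.14,0,0,0,0,0,4]]]'

```text
clock: 24.97
tool_pos: [0.7299, 0.1625, 0.6671]
orientation: [-102.2, -0.0, -62.7]
force: [-0.1, 0.3, -2.2]
opening: 0.0544
gripper_force: 30.0
```

```bash
python3 - <<'E'
from h import *
o=ctrl.get_obs(); print(o["tool_pos"],o["orientation"],o["joint_pos"].round(1),o["qvel"].round(2),o["clock"])
M=R.from_euler("xyz",o["orientation"],degrees=True).as_matrix()
for c in("scene","side"):
    p=ctrl.snapshot(c); print(c,[(round(d["conf"],2),np.round(d["bbox"]).tolist()) for d in ctrl.find_in(p,"glue_bottle")])
    # bottle: underside at TCP +.0786 along tool z if no slip, nozzle at -.0874
    print("pred",proj(p,o["tool_pos"]+M[:,2]*.0786).round(),proj(p,o["tool_pos"]-M[:,2]*.0874).round())
    if c=="scene": blobs(p,(98,120,50),(125,255,255),.09)
h=cv2.cvtColor(p["color"],cv2.COLOR_RGB2HSV)
E
```

```text
[0.72991799 0.16245767 0.66705404] [-1.02244508e+02 -3.26600624e-02 -6.27266047e+01] [ 27.6 -12.6 -17.7   2.3  -7.1  -2.3] [ 0.01 -0.48  0.44  0.07  1.07 -0.07] 24.9667
scene [(0.64, [243.0, 182.0, 23.0, 57.0])]
pred [187. -15.] [260. -33.]
[350.0, 204.7, 11.3, 17.6] [ 0.4769 -0.0199  0.09  ] (341, 199, 19, 12)
[320.8, 196.2, 10.4, 16.8] [ 0.573  -0.0137  0.09  ] (313, 191, 17, 11)
side [(0.61, [343.0, 148.0, 20.0, 53.0])]
pred [404. -69.] [355. -96.]
```

>>> play_rows --commands '[[[0.06,0,0,0,0,0,4],[0.06,0,0,0,0,0,4],[0.06,0,0,0,0,0,4],[0.06,0,0,0,0,0,4],[0.06,0,0,0,0,0,4]]]'

```text
clock: 25.58
tool_pos: [0.7295, 0.1617, 0.6699]
orientation: [-98.4, -0.0, -62.7]
force: [-1.1, 0.8, -3.3]
opening: 0.0547
gripper_force: 29.9
```

```bash
python3 - <<'E'
from h import *
o=ctrl.get_obs(); print(o["orientation"],o["qvel"].round(2),o["opening"],o["gripper_force"],o["force"],o["joint_pos"].round(1))
p=ctrl.snapshot("wrist"); H=np.linalg.inv(np.array(p["hand_eye"])); K=np.array(p["camera_matrix"])
for z in(-.0874,-.0644,-.0474,.0,.0786):
    for x in (0,.0275):
        c=(H@[x,0,z,1])[:3]; q=K@c; print("pred",z,x,(q[:2]/q[2]).round(0))
h=cv2.cvtColor(p["color"],cv2.COLOR_RGB2HSV)
for n,m in(("red",cv2.inRange(h,(0,150,60),(5,255,255))|cv2.inRange(h,(170,120,60),(180,255,255))),("green",cv2.inRange(h,(60,60,20),(95,255,200))),("yellow",cv2.inRange(h,(22,60,90),(35,255,255)))):
    print(n,[(b,cv2.contourArea(c)) for c in cv2.findContours(m,0,1)[0] for b in [cv2.boundingRect(c)] if cv2.contourArea(c)>60])
print([(round(d["conf"],2),np.round(d["bbox"]).tolist()) for d in ctrl.find_in(p,"glue_bottle")])
E
```

```text
[-9.84475519e+01 -1.34539425e-02 -6.26527347e+01] [ 0.05 -0.01 -0.28 -0.04 -0.24 -0.16] 0.05468024050054579 29.910170137882233 [-1.12403147  0.77519201 -3.33774047] [ 27.4 -12.8 -21.1   3.1  -0.1  -3.1]
pred -0.0874 0 [326. 333.]
pred -0.0874 0.0275 [326. 269.]
pred -0.0644 0 [325. 296.]
pred -0.0644 0.0275 [325. 241.]
pred -0.0474 0 [324. 276.]
pred -0.0474 0.0275 [325. 225.]
pred 0.0 0 [324. 237.]
pred 0.0 0.0275 [324. 197.]
pred 0.0786 0 [323. 201.]
pred 0.0786 0.0275 [323. 171.]
red [((303, 301, 37, 27), 511.5), ((298, 255, 47, 19), 595.5), ((553, 172, 42, 44), 128.5)]
green [((289, 192, 48, 16), 182.5)]
yellow [((413, 261, 19, 51), 354.5), ((604, 239, 25, 19), 160.0), ((278, 237, 29, 37), 578.0), ((454, 223, 31, 19), 403.0), ((289, 196, 75, 78), 3575.5), ((291, 154, 13, 17), 107.5), ((364, 78, 17, 49), 330.5), ((303, 18, 6, 63), 91.5)]
[(0.64, [275.0, 173.0, 89.0, 155.0])]
```

The bottle sits as predicted along the tool axis. Joint 5 is near its end stop, so I'll back off a little.

>>> play_rows --commands '[[[-0.06,0,0,0,0,0,4],[-0.08,0,0,0,0,0,4],[-0.08,0,0,0,0,0,4],[-0.08,0,0,0,0,0,4],[-0.08,0,0,0,0,0,4],[-0.08,0,0,0,0,0,4],[-0.08,0,0,0,0,0,4],[-0.08,0,0,0,0,0,4]]]'

```text
clock: 26.35
tool_pos: [0.7293, 0.1615, 0.6668]
orientation: [-103.2, 0.0, -62.7]
force: [-0.1, -1.4, -2.4]
opening: 0.0544
gripper_force: 29.9
```

```bash
python3 - <<'E'
from h import *
o=ctrl.get_obs(); print(o["orientation"],o["qvel"].round(2),o["opening"],o["gripper_force"],o["joint_pos"].round(1))
if -o["joint_pos"][4]>1.5 and -108<o["orientation"][0]<-80 and o["gripper_force"]>20 and abs(o["qvel"]).max()<2: print(ctrl.close_job())
E
```

```text
[-1.03247945e+02  1.26987606e-02 -6.26639466e+01] [-0.06 -0.    0.25 -0.06 -0.12  0.  ] 0.05436294494198391 29.912462532520294 [ 27.4 -12.5 -16.1   0.3  -9.7  -0.3]
the job is handed in; nothing more can be done
None
```

I handed the job in at 26 s, without seeing a verdict: by the cameras both jars stand in the two cork cells, and the arm holds the glue bottle about 13° off level, roughly 0.67 m up.

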